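# Tip the tool plate onto its wall cleat and drop it home

## Robot

A 6-joint arm with a two-finger parallel gripper is mounted at the origin on a cart in front of the work surface, level with it; the furniture and walls round the work are solid. World frame = base frame: x ahead of the robot, y to its left, z up, the work surface at z = 0. Lengths are in m, angles in rad, forces in N, time in s.
With the tool pointing down it reaches from about 0.275 to 1 m from the base axis. Payload 8.4 kg.
Tool frame: the origin (TCP) lies midway between the tips of the shut fingers; the grasp point (between the pads) lies 19 mm behind it; z points along the fingers, y is the line along which they close (so a half turn about z gives the same grasp; the last joint's range is limited). The gripper opens to 85 mm and grips with 20 to 120 N. Pads are 22 mm wide; open, the fingers measure 114 mm over their backs; the gripper's body (76 mm by 85 mm) begins 54 mm behind the grasp point. The pads swing forward as they close: fully open they stand 13 mm farther back than shut.
Start: joints at [-1.271, 0.353, 1.633, -0, 1.155, -0.002], TCP at [0.186, -0.597, 0.231] pointing down, gripper open.
Joint ranges: [-2.63, 2.63], [-0.92, 2.1], [0.06, 2.66], [-1.3, 4.44], [0, 2.69], [-3.02, 3.02]. Speed limits (rad/s): [2.22, 2.22, 2.79, 3.14, 3.14, 3.14].

## Interface

Orientations are given as a unit quaternion [w, x, y, z].
In Python, from station import bot, eyes, order gives the robot as it stands.
- The arm moves only by the tool jog_arm, never from a script. Its argument "steps" is a list of rows, each a list of 6 numbers: the shift along the tool's x, y, z normalised to -1 to 1, where 1 is 10 cm, then the turn, a rotation vector about the tool's x, y, z normalised to -1 to 1, where 1 is 30 degrees. In form: [[x, y, z, wx, wy, wz], ...]. A call has 1 to 20 rows; each row is the pose to reach, as a shift and turn from the pose commanded when the call began, along the tool's axes at that moment; what a row does not reach only later rows make up. A row lasts 1/12 s, in which the tool goes at most 41.7 mm and 7.16 degrees, less where a joint would pass 70% of its speed; a pose out of reach is approached as far as the arm can. A call with a number of a shift or a turn outside -1 to 1 is refused whole. A call with a gripper value outside its range is refused whole. "jaw" is the opening, from 0 (shut) to 1 (fully open), set as the call begins (left out, the last holds). The fingers move at their own pace and stop on an object; the grip force is fixed at half the most. Time passes only in rows, so rows that repeat a pose let the fingers close. It gives the time, the measured TCP pose, the force, the opening and the grip force at its end, in the units of the state.
- bot.observe(): the state, without advancing time (a new reading comes with each control period).
- eyes.snapshot(name): name is "side" or "top"; returns a dict with "frame" (420x560x3 uint8, red, green, blue), "z_map" (420x560 float32, m along the optical axis (not along the pixel's ray), 0 where there is no reading), "intrinsics" (3x3 intrinsics, pixels), "k1" (the pictures are not rectified: a ray, as slopes to the right and down, at radius r is drawn at 1 + k1 r^2 times it, then the intrinsics apply), "rvec" (rotation vector, rad) and "tvec" (3), from world to camera coordinates, as OpenCV has them. Camera axes: x right, y down, z forward; pixel columns grow to the right and rows downward; lengths in m; the calibration is good to about 2 mm. A picture is of the moment at which its call begins.
- order.hand_in(): hands the job in; it is judged then, once.
The state is a dict: "time_s": time; "joint_positions": joint angles; "dq": joint speeds; "tau": joint torques, N m; "tcp_pos": TCP position; "tcp_rot": TCP orientation; "wrist_force": force on the tool from outside, world axes, zero at the start; "torque": the same for the moment, N m; "gripper_width": opening from 0.0 (shut) to 1.0 (fully open); "gripper_force": force on a finger pad.
Only numpy, scipy, OpenCV 4.12 (cv2) and the standard library are available. Lean on these libraries where they do the work, as an engineer would, in place of code of your own. Each camera call takes 0.05 s, during which the arm holds its last target. There are 200 camera calls.

## Task

Hang the blue tool plate on the rack's cleat: first push the top of the leaning plate back so that its angled rear strip stands over the cleat while the plate is still on its pads, then push the slide fully in by its red knob so that the pads leave the plate's feet and it drops and locks on the cleat. Leave it hanging still and upright, and do not disturb the oil bottle, V-block, dial gauge and steel block around it.

Things in the scene. Friction and masses are not known exactly. Their poses are not given: they have to be found in the camera images.
- rack: Fixed grey bench rack with an upright board 190 mm wide, 250 mm high, anywhere on the worktop, turned up to 0.25 rad. Origin on the bench, at the middle of the board's front face; x points into the board, y along it, z up. Two side arms (y = +-92 mm, 64 to 120 mm high, out to 62 mm before the board) guide the plate with 4 mm play; it leans on a black bar joining their front ends, 107 mm high.
- cleat (a point): Middle of the round crest (6 mm thick) of the aluminium cleat, a 170 mm wide strip sloping at 45 deg up and away from the board. 188 mm above the bench, 25 mm before the board; axes as the rack's.
- tool_plate: Loose blue plate 170 wide, 8 mm thick, 190 high with its feet, 0.5 kg, two hex keys on its front. Origin: middle of the feet's underside, back face; x out of its back (to the board), z up the plate. Its feet (30 mm wide, 36 high, at y = +-55 mm) stand on the slide's pads, 58 mm over the bench. It leans to the robot by 0.2 rad; under 3 N tips it about its feet. Hung up, the origin is 34 mm high.
- strip (a point): Middle of the free edge (5 mm round) of the strip on the plate's back, which slopes down and back at 45 deg; 23 mm behind the back face, 142 mm above the feet's underside. With the plate upright on its pads it is about 200 mm above the bench, between crest and board, above the cleat; hung up it is about 20 mm beyond the crest and 12 mm below it.
- push_spot (a point): Clear point to push, on the middle line of the plate's front face, 165 mm above the feet's underside, 25 mm below its top edge. It moves some 40 mm along the rack's x until the strip touches the board, which stops it; about 32 mm already stands the plate upright, and it stays back when left.
- knob (a point): Centre of the red ball (30 mm across, 90 mm above the bench) on the 16 mm upright post of the slide, at the rack's +y end, outside the board. Push it towards the rack's -y.
- slide (a joint): Travel of the slide along the rack's -y: 0 out, 0.060 m fully in (end stop). It starts at 0 to 0.004 and stays where it is left; it moves with about 5 N. The pads (40 mm wide) are clear of the feet, which then drop about 24 mm, beyond 0.045.
- oil_bottle: White oil bottle with red spout, 54 mm across, 126 mm high, standing beside the rack's -y end; leave alone. Origin under its middle.
- v_block: Dark V-block with yoke, 104 x 62 x 76 mm; leave alone. Origin under its middle.
- height_setter: Blue dial gauge block, 55 x 54 x 64 mm; leave alone. Origin under its middle.
- setup_block: Steel block with holes, 51 x 76 x 25 mm, lying in front of the rack; leave alone. Origin under its middle.

How it is judged:
On the way:
1. the plate is tipped back: its strip's edge is beyond the cleat's crest and above it, the slide still out (x of strip in the frame of cleat above 0.006 m and z of strip in the frame of cleat above 0.001 m and value of joint slide below 0.02 m), for 0.2 s.
At the end, for the whole second after the job is handed in: The plate hangs still on the cleat: the edge of its strip lies 14 to 26 mm beyond the cleat's crest and 7 to 18 mm below it, the plate upright within 4 degrees, the slide home (in by more than 52 of its 60 mm) and not carrying the plate (under 0.3 N) (x of strip in the frame of cleat between 0.014 and 0.026 m and z of strip in the frame of cleat between -0.018 and -0.007 m and angle between tool_plate's own z axis and vertical below 0.07 rad and value of joint slide above 0.052 m and contact force between tool_plate and slide below 0.3 N and linear speed of tool_plate below 0.02 m/s); the robot touches nothing.
It fails at once if the oil bottle is moved more than 20 mm (distance of oil_bottle from where it was at the start of the episode above 0.02 m).
It fails at once if the V-block is moved more than 20 mm (distance of v_block from where it was at the start of the episode above 0.02 m).
It fails at once if the dial gauge block is moved more than 20 mm (distance of height_setter from where it was at the start of the episode above 0.02 m).
It fails at once if the steel block is moved more than 20 mm (distance of setup_block from where it was at the start of the episode above 0.02 m).
It also fails if it takes over 40 s, if anything falls off the work surface, if the arm or the gripper's body presses on something with over 40 N, if the wrist force passes 120 N, or if a joint passes its speed limit or range.

## Working session

There is one attempt and no reset: what is moved stays moved. The work goes in short steps, Python scripts to look and compute and a tool call to move; the robot and the scene stay as the last step left them, time stands still between calls to the robot, and variables do not carry over. Pictures are saved under pics/ and viewed, at most 10 in all, crops included, and the job is handed in when it is done.

Besides the shell and the picture viewer there is one more tool, called after "Emit:" as name(argument=value, ...) on one line, values as JSON. jog_arm: Moves the arm, as the interface text tells. Its arguments: {"type":"object","properties":{"steps":{"type":"array"},"jaw":{"type":"number"}},"required":["steps"]}

```bash
mkdir -p pics; cat > h.py <<'E'
import numpy as np, cv2
from station import bot, eyes, order
def snap(n):
    s=eyes.snapshot(n); s['R']=cv2.Rodrigues(np.array(s['rvec'],float))[0]; return s
def save(s,f): cv2.imwrite('pics/'+f, s['frame'][:,:,::-1])
def cloud(s):
    K=np.array(s['intrinsics'],float);h,w=s['z_map'].shape
    u,v=np.meshgrid(np.arange(w),np.arange(h))
    p=np.stack([u,v],-1).reshape(-1,1,2).astype(float)
    q=cv2.undistortPoints(p,K,np.array([s['k1'],0,0,0.])).reshape(h,w,2)
    z=s['z_map'].astype(float)
    c=np.stack([q[...,0]*z,q[...,1]*z,z],-1)
    W=(c-np.array(s['tvec'],float).ravel())@s['R']
    W[z==0]=np.nan
    return W
def proj(s,P):
    return cv2.projectPoints(np.array(P,float).reshape(-1,1,3),np.array(s['rvec'],float),np.array(s['tvec'],float),np.array(s['intrinsics'],float),np.array([s['k1'],0,0,0.]))[0].reshape(-1,2)
E
python3 - <<'E'
from h import *
for n in('side','top'):
    s=snap(n);save(s,n+'0.png');np.save('pics/'+n+'0.npy',cloud(s))
    print(n,-s['R'].T@np.array(s['tvec']).ravel(), s['R'][2])
o=bot.observe();print(o['time_s'],o['tcp_pos'],o['tcp_rot'])
E
```

```text
side [ 0.50053629 -1.07694011  0.85780891] [ 0.02728524  0.8292805  -0.55816608]
top [ 0.27907693 -0.0411327   1.48407435] [ 0.17789967  0.01156638 -0.98398065]
0.1 [ 0.18564068 -0.59634937  0.23064467] [-6.16930636e-04  9.88636195e-01  1.50326590e-01 -9.73516381e-05]
```

View pics/side0.png

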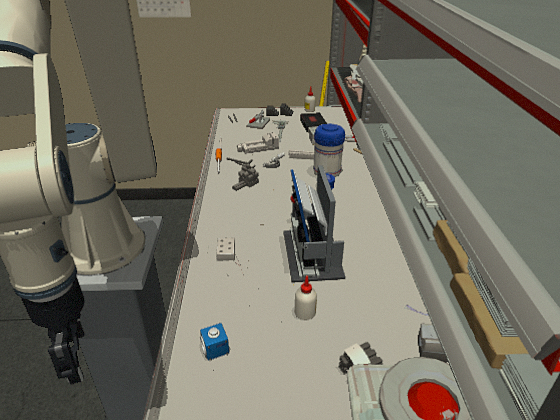

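View pics/top0.png

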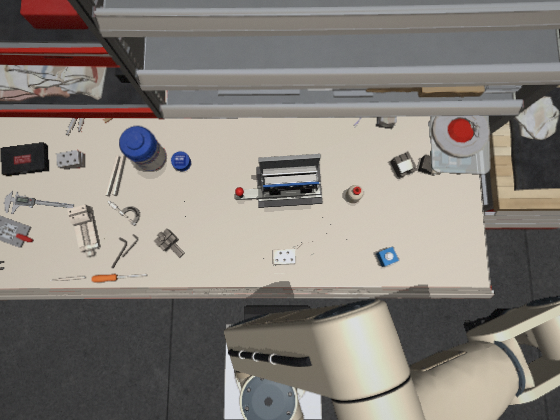

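The side view shows the rack at about (315,230), with the blue plate leaning left at (297,200) and the bottle at (306,300). The top view shows the red knob at (239,191), the board's top edge running (258,160) to (320,158), the bottle at (355,193), the steel block at (284,256) and the gauge at (388,257). Next I'll measure the rack's pose and the knob.

```bash
python3 - <<'E'
from h import *
T=np.load('pics/top0.npy');S=np.load('pics/side0.npy')
ft=cv2.imread('pics/top0.png').astype(int);fs=cv2.imread('pics/side0.png').astype(int)
b,g,r=[ft[...,i] for i in range(3)]
red=(r>130)&(g<70)&(b<70);m=np.zeros_like(red);m[180:205,228:252]=1;red&=m
P=T[red];print('knob top',len(P),np.nanmedian(P,0),np.nanmax(P[:,2]))
# board: points z in .1...26
m=np.zeros_like(red);m[145:212,250:330]=1
B=T[m&(T[...,2]>.235)];print('board top',len(B));
rc=cv2.minAreaRect(B[:,:2].astype(np.float32));print(rc, np.median(B[:,2]))
blue=(b>110)&(r<80)&(b>g+30)&m
P=T[blue];print('blue top',len(P),np.nanmin(P,0),np.nanmax(P,0)); 
P=P[P[:,2]>.2];print(len(P),P.mean(0),np.polyfit(P[:,1],P[:,0],1))
for n,F,W,bx in(('bottle',ft,T,(180,208,340,368)),('setup',ft,T,(245,268,268,300)),('gauge',ft,T,(243,270,372,402)),('vb',ft,T,(222,262,148,190))):
    q=W[bx[0]:bx[1],bx[2]:bx[3]].reshape(-1,3);q=q[q[:,2]>.015];print(n,np.nanmin(q,0).round(3),np.nanmax(q,0).round(3))
# side board
m=np.zeros_like(red);m[165:285,280:350]=1
Q=S[m&(S[...,2]>.23)];print('side',len(Q),cv2.minAreaRect(Q[:,:2].astype(np.float32)),np.median(Q[:,2]))
i=cv2.imread('pics/top0.png')[130:230,215:375];j=cv2.imread('pics/side0.png')[150:290,260:360]
cv2.imwrite('pics/c.png',np.hstack([cv2.resize(i,None,fx=3,fy=3)[:300],cv2.resize(j,(214,300))]))
E
```

```text
knob top 45 [0.59011797 0.10819861 0.10152402] 0.10836492279040312
board top 542
((0.6208691000938416, -0.060635700821876526), (0.09464187175035477, 0.18975798785686493), 3.048675537109375) 0.24693606459765755
blue top 115 [ 0.57137083 -0.14578862  0.23900566] [0.58530282 0.02058357 0.25072008]
114 [ 0.57839025 -0.06290977  0.24535142] [-0.05771816  0.57475922]
bottle [ 0.565 -0.311  0.015] [ 0.617 -0.26   0.131]
setup [ 0.352 -0.077  0.017] [ 0.401 -0.004  0.034]
gauge [ 0.341 -0.425  0.015] [ 0.404 -0.359  0.072]
vb [0.382 0.313 0.015] [0.471 0.404 0.081]
side 506 ((0.6185135841369629, -0.06103687733411789), (0.0967465192079544, 0.1925393044948578), 3.4230570793151855) 0.24963759230650145
```

View pics/c.png

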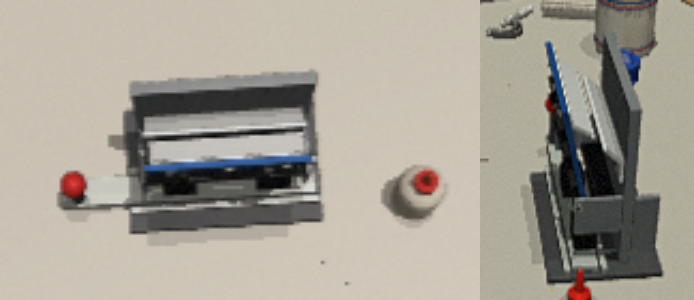

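Rack yaw is about +0.055 rad. The plate's top edge is near (0.578,-0.063) and the knob near (0.592,0.109). First move: lift, align the tool with the rack and shut the jaws.

Emit:
jog_arm(steps=[[0.3,-0.3,-0.25,0,0,0.15],[0.6,-0.6,-0.5,0,0,0.3],[1,-1,-0.7,0,0,0.472],[1,-1,-0.7,0,0,0.472],[1,-1,-0.7,0,0,0.472]], jaw=0)

```text
time_s: 0.52
tcp_pos: [0.2537, -0.4682, 0.3038]
tcp_rot: [0.0, 1.0, 0.028, 0.001]
wrist_force: [1.1, -1.7, 0.9]
gripper_width: 0.299
gripper_force: 0.0
```

```bash
python3 - <<'E'
from h import *
for n in('top','side'):
    W=np.load(f'pics/{n}0.npy').reshape(-1,3)
    for lo,hi in((.27,.5),(.5,.8),(.8,1.2)):
        q=W[(W[:,2]>lo)&(W[:,2]<hi)&(W[:,0]>.5)&(abs(W[:,1])<.35)]
        if len(q):print(n,lo,len(q),np.percentile(q,[0,2,50],axis=0)[:,0])
o=bot.observe();print(o['tcp_pos'],o['tcp_rot'],o['joint_positions'],o['wrist_force'])
E
```

```text
top 0.27 14177 [0.78959655 0.79463476 0.85191231]
top 0.5 12530 [0.7905244  0.79404825 0.81201211]
side 0.27 15613 [0.79034853 0.79470999 0.91873535]
side 0.5 5057 [0.79271285 0.79459392 0.832813  ]
[ 0.25373437 -0.4682178   0.30375058] [4.49474611e-04 9.99601993e-01 2.81834997e-02 1.15968802e-03] [-1.07807325  0.14233681  1.74598732  0.00175984  1.2514262   0.43579758] [ 1.07645322 -1.73279911  0.8636367 ]
```

Emit:
jog_arm(steps=[[0.3,-0.35,0,0,0,0],[0.6,-0.7,0,0,0,0],[0.75,-0.97,0,0,0,0],[0.75,-0.97,0,0,0,0]])

```text
time_s: 0.85
tcp_pos: [0.3231, -0.3658, 0.3008]
tcp_rot: [-0.001, 1.0, 0.029, 0.0]
wrist_force: [0.5, -0.2, -0.2]
gripper_width: -0.001
gripper_force: 0.0
```

Emit:
jog_arm(steps=[[0.3,-0.35,0,0,0,0],[0.6,-0.7,0,0,0,0],[0.75,-0.97,0,0,0,0],[0.75,-0.97,0,0,0,0]])

```text
time_s: 1.18
tcp_pos: [0.393, -0.2651, 0.3009]
tcp_rot: [-0.001, 1.0, 0.029, 0.0]
wrist_force: [-0.0, -0.5, -0.3]
gripper_width: -0.003
gripper_force: 0.0
```

Emit:
jog_arm(steps=[[0.3,-0.35,0,0,0,0],[0.6,-0.7,0,0,0,0],[0.75,-0.97,0,0,0,0],[0.75,-0.97,0,0,0,0]])

```text
time_s: 1.52
tcp_pos: [0.4629, -0.1644, 0.3009]
tcp_rot: [-0.001, 1.0, 0.029, 0.0]
wrist_force: [-0.6, -0.2, 0.5]
gripper_width: -0.001
gripper_force: 0.0
```

Emit:
jog_arm(steps=[[0.2,-0.35,0,0,0,0],[0.4,-0.7,0,0,0,0],[0.6,-0.97,0,0,0,0],[0.6,-0.97,0,0,0,0],[0.6,-0.97,0,0,0,0]])

```text
time_s: 1.93
tcp_pos: [0.5153, -0.068, 0.3007]
tcp_rot: [0.0, 1.0, 0.029, -0.001]
wrist_force: [-0.4, -0.5, 0.0]
gripper_width: 0.0
gripper_force: 0.0
```

Emit:
jog_arm(steps=[[0,-0.03,0.3,0,0,0],[0,-0.03,0.6,0,0,0],[0,-0.03,0.79,0,0,0],[0,-0.03,0.79,0,0,0],[0.1,-0.03,0.79,0,0,0],[0.2,-0.03,0.79,0,0,0],[0.3,-0.03,0.79,0,0,0],[0.38,-0.03,0.79,0,0,0],[0.42,-0.03,0.79,0,0,0],[0.46,-0.03,0.79,0,0,0],[0.5,-0.03,0.79,0,0,0],[0.5,-0.03,0.79,0,0,0]])

```text
time_s: 2.93
tcp_pos: [0.5653, -0.0627, 0.2224]
tcp_rot: [-0.0, 1.0, 0.027, 0.0]
wrist_force: [-0.4, 0.6, -0.4]
gripper_width: 0.005
gripper_force: 0.0
```

```bash
python3 - <<'E'
from h import *
s=snap('side')
j=s['frame'][140:290,240:380,::-1]
cv2.imwrite('pics/d.png',cv2.resize(j,None,fx=4,fy=4,interpolation=2))
print(bot.observe()['wrist_force'])
E
```

```text
[ 0.22900138 -0.20702826  0.15064491]
```

View pics/d.png

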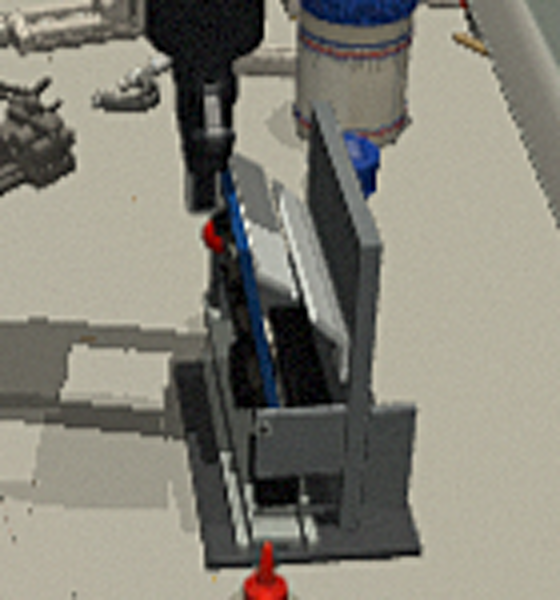

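The shut fingers (crop 205,190) are right at the plate's front face, with the plate still leaning. Pushing on slowly.

Emit:
jog_arm(steps=[[0.04,0,0,0,0,0],[0.08,0,0,0,0,0],[0.12,0,0,0,0,0],[0.16,0,0,0,0,0],[0.2,0,0,0,0,0],[0.24,0,0,0,0,0],[0.27,0,0,0,0,0],[0.3,0,0,0,0,0],[0.3,0,0,0,0,0]])

```text
time_s: 3.73
tcp_pos: [0.5952, -0.0612, 0.2222]
tcp_rot: [-0.0, 1.0, 0.027, 0.0]
wrist_force: [-0.3, -0.0, 0.4]
gripper_width: -0.002
gripper_force: 0.0
```

```bash
python3 - <<'E'
from h import *
s=snap('side');W=cloud(s);f=s['frame'].astype(int)
j=s['frame'][140:290,240:380,::-1]
cv2.imwrite('pics/e.png',cv2.resize(j,None,fx=4,fy=4,interpolation=2))
b,g,r=f[...,2],f[...,1],f[...,0]
m=(b>90)&(r<80)&(b>g+30);m[:160]=0;m[260:]=0;m[:,:285]=0;m[:,325:]=0
P=W[m];P=P[(P[:,2]>.1)&(P[:,2]<.26)&(P[:,0]<.66)];print(len(P),np.polyfit(P[:,2],P[:,0],1),P.min(0),P.max(0))
E
```

```text
35 [-0.02940629  0.63407995] [ 0.62271715 -0.14306756  0.24931878] [ 0.63085879 -0.05604779  0.25338407]
```

View pics/e.png

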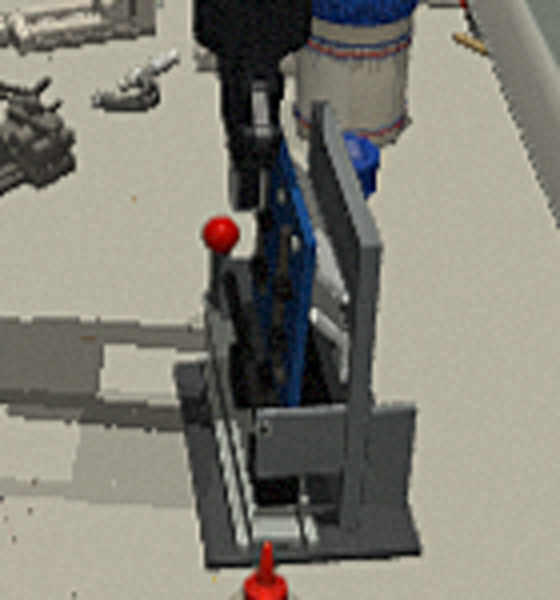

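The plate now stands upright, tipped fully back, with its strip over the cleat; the knob is clear at crop (221,235). Next I'll withdraw and go round to the knob's +y side, tilting the hand outward.

Emit:
jog_arm(steps=[[-0.2,0,0,0,0,0],[-0.5,0,0,0,0,0],[-0.5,0,0,0,0,0],[-0.5,0,-0.3,0,0,0],[-0.5,0,-0.6,0,0,0],[-0.5,0,-0.8,0,0,0],[-0.5,0,-0.8,0,0,0]])

```text
time_s: 4.37
tcp_pos: [0.5468, -0.0642, 0.3071]
tcp_rot: [0.001, 1.0, 0.027, 0.004]
wrist_force: [1.0, 0.2, 0.6]
gripper_width: -0.0
gripper_force: 0.0
```

Emit:
jog_arm(steps=[[0,-0.35,0,0,0,0],[0,-0.7,0,0,0,0],[0,-1,0,0,0,0],[0,-1,0,0,0,0]])

```text
time_s: 4.7
tcp_pos: [0.5386, 0.04, 0.3017]
tcp_rot: [-0.001, 1.0, 0.028, -0.0]
wrist_force: [0.6, -0.8, -0.3]
gripper_width: 0.002
gripper_force: 0.0
```

Emit:
jog_arm(steps=[[0.1,-0.35,0,-0.2,0,0],[0.2,-0.7,0,-0.4,0,0],[0.3,-1,0,-0.6,0,0],[0.4,-1,0,-0.8,0,0],[0.4,-1,0,-1,0,0],[0.4,-1,0,-1,0,0],[0.4,-1,0,-1,0,0]])

```text
time_s: 5.28
tcp_pos: [0.5732, 0.139, 0.3005]
tcp_rot: [0.258, 0.966, 0.028, 0.006]
wrist_force: [-0.4, -0.6, -0.8]
gripper_width: -0.002
gripper_force: 0.0
```

```bash
python3 - <<'E'
from h import *
from scipy.spatial.transform import Rotation as Ro
s=snap('side');W=cloud(s);f=s['frame'].astype(int)
m=(f[...,0]>130)&(f[...,1]<80)&(f[...,2]<80);m[:185]=0;m[215:]=0;m[:,:285]=0;m[:,:][:,305:]=0
P=W[m];print(len(P),np.nanmedian(P,0),np.nanmin(P,0),np.nanmax(P,0))
o=bot.observe();q=np.array(o['tcp_rot']);R=Ro.from_quat(np.r_[q[1:],q[0]]).as_matrix()
p=np.array(o['tcp_pos']);print(p,R.round(3))
print((R.T@(np.array([.588,.170,.085])-p)*10).round(2), (R.T@np.array([.055,-.9985,0])).round(3))
j=s['frame'][110:290,220:400,::-1]
cv2.imwrite('pics/f.png',cv2.resize(j,None,fx=3.3,fy=3.3,interpolation=2))
E
```

```text
41 [0.59078628 0.10522364 0.10410439] [0.57866635 0.09326992 0.09479997] [0.60167407 0.11756093 0.10995949]
[0.57340322 0.13805893 0.30138224] [[ 0.998  0.049  0.026]
 [ 0.056 -0.865 -0.498]
 [-0.002  0.499 -0.867]]
[ 0.17 -1.35  1.72] [-0.001  0.867  0.499]
```

View pics/f.png

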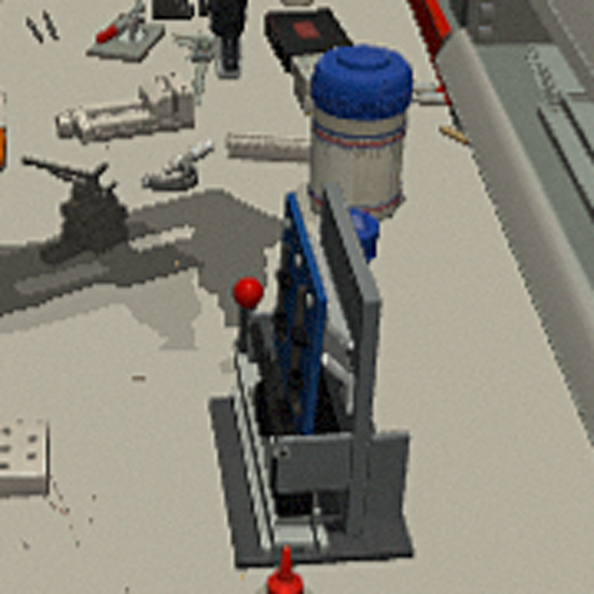

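Emit:
jog_arm(steps=[[0.05,-0.25,0.25,0,0,0],[0.1,-0.5,0.5,0,0,0],[0.17,-0.8,0.8,0,0,0],[0.17,-0.8,0.8,0,0,0],[0.17,-0.8,0.8,0,0,0]])

```text
time_s: 5.75
tcp_pos: [0.5884, 0.1663, 0.192]
tcp_rot: [0.259, 0.966, 0.026, 0.005]
wrist_force: [-0.2, -0.8, -0.0]
gripper_width: -0.0
gripper_force: 0.0
```

Emit:
jog_arm(steps=[[0,-0.2,0.3,0,0,0],[0,-0.4,0.6,0,0,0],[0,-0.6,0.9,0,0,0],[0,-0.61,1,0,0,0],[0,-0.61,1,0,0,0],[0,-0.61,1,0,0,0]])

```text
time_s: 6.25
tcp_pos: [0.5902, 0.1703, 0.0786]
tcp_rot: [0.258, 0.966, 0.026, 0.008]
wrist_force: [0.4, 0.5, -0.0]
gripper_width: 0.003
gripper_force: 0.0
```

Emit:
jog_arm(steps=[[-0.03,-0.02,0.04,0,0,0],[-0.03,0.06,0.09,0,0,0],[-0.03,0.15,0.14,0,0,0],[-0.03,0.24,0.19,0,0,0],[-0.03,0.28,0.215,0,0,0],[-0.03,0.32,0.24,0,0,0],[-0.03,0.36,0.265,0,0,0],[-0.03,0.41,0.29,0,0,0],[-0.03,0.45,0.315,0,0,0],[-0.03,0.49,0.34,0,0,0],[-0.03,0.54,0.365,0,0,0],[-0.03,0.54,0.365,0,0,0]])

```text
time_s: 7.25
tcp_pos: [0.5899, 0.106, 0.0713]
tcp_rot: [0.258, 0.966, 0.026, 0.007]
wrist_force: [0.5, 1.9, -0.2]
gripper_width: -0.0
gripper_force: 1.3
```

Emit:
jog_arm(steps=[[0,0.04,0.025,0,0,0],[0,0.09,0.05,0,0,0],[0,0.13,0.075,0,0,0],[0,0.17,0.1,0,0,0],[0,0.22,0.125,0,0,0],[0,0.25,0.145,0,0,0],[0,0.25,0.145,0,0,0]])

```text
time_s: 7.83
tcp_pos: [0.5909, 0.0759, 0.0713]
tcp_rot: [0.259, 0.965, 0.026, 0.007]
wrist_force: [0.8, 1.0, -0.0]
gripper_width: 0.001
gripper_force: 0.2
```

```bash
python3 - <<'E'
from h import *
s=snap('side');t=snap('top')
a=cv2.resize(s['frame'][140:280,240:380,::-1],None,fx=3,fy=3,interpolation=2)
b=cv2.resize(t['frame'][130:230,215:340,::-1],None,fx=3,fy=4.2,interpolation=2)
cv2.imwrite('pics/g.png',np.hstack([a,b]))
print(bot.observe()['wrist_force'])
E
```

```text
[-0.41796968  0.30643246 -0.38481163]
```

View pics/g.png

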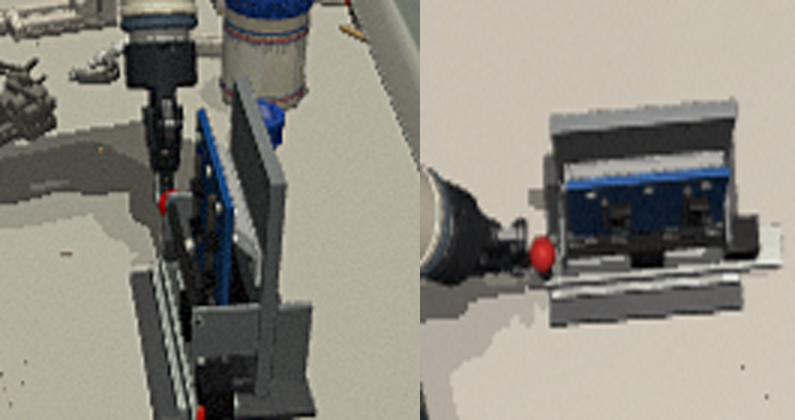

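The knob is nearly in (right panel, 541,254) and the plate has dropped upright. I'll push gently on to the end stop.

Emit:
jog_arm(steps=[[0,0.02,0.012,0,0,0],[0,0.04,0.024,0,0,0],[0,0.06,0.035,0,0,0],[0,0.07,0.04,0,0,0],[0,0.07,0.04,0,0,0]])

```text
time_s: 8.35
tcp_pos: [0.5912, 0.0731, 0.0711]
tcp_rot: [0.255, 0.966, 0.026, 0.008]
wrist_force: [-9.5, 24.4, 5.9]
gripper_width: -0.001
gripper_force: 11.7
```

The 24 N reading shows the end stop. Backing off.

Emit:
jog_arm(steps=[[0,-0.1,-0.06,0,0,0],[0,-0.3,-0.18,0,0,0],[0,-0.6,-0.35,0,0,0],[0,-0.9,-0.5,0,0,0],[0,-0.9,-0.5,0,0,0],[0,-0.9,-0.8,0,0,0],[0,-0.9,-1,0,0,0],[0,-0.9,-1,0,0,0],[0,-0.9,-1,0,0,0]])

```text
time_s: 9.1
tcp_pos: [0.5849, 0.197, 0.1135]
tcp_rot: [0.259, 0.966, 0.027, 0.008]
wrist_force: [0.4, -0.4, -0.6]
gripper_width: -0.001
gripper_force: 0.0
```

```bash
python3 - <<'E'
from h import *
s=snap('side');t=snap('top')
a=cv2.resize(s['frame'][140:280,240:380,::-1],None,fx=3,fy=3,interpolation=2)
b=cv2.resize(t['frame'][130:230,215:340,::-1],None,fx=3,fy=4.2,interpolation=2)
cv2.imwrite('pics/i.png',np.hstack([a,b]))
for n,c in(('side',s),('top',t)):
    W=cloud(c);f=c['frame'].astype(int)
    m=(f[...,2]>70)&(f[...,0]<70)&(f[...,2]>f[...,1]+25)
    P=W[m];P=P[(P[:,2]>.04)&(P[:,2]<.26)&(P[:,0]>.55)&(P[:,0]<.66)&(P[:,1]>-.16)&(P[:,1]<.04)]
    A=np.c_[P[:,1:],np.ones(len(P))];print(n,len(P),np.linalg.lstsq(A,P[:,0],rcond=None)[0],np.percentile(P[:,2],[1,99]))
    m=(f[...,0]>130)&(f[...,1]<80)&(f[...,2]<80);P=W[m];P=P[(abs(P[:,0]-.59)<.03)&(abs(P[:,1]-.07)<.06)];print('knob',len(P),np.nanmedian(P,0))
o=bot.observe();print(o['tcp_pos'],o['wrist_force'])
E
```

```text
side 131 [-0.05971551 -0.0099861   0.61919432] [0.12679604 0.23016469]
knob 6 [0.58462368 0.05100279 0.09948775]
top 101 [-0.05965124 -0.18284614  0.65826979] [0.2168469  0.22910129]
knob 47 [0.5932499  0.0513127  0.10120684]
[0.58396018 0.19575832 0.11211743] [0.01927022 0.19861602 0.62156787]
```

View pics/i.png

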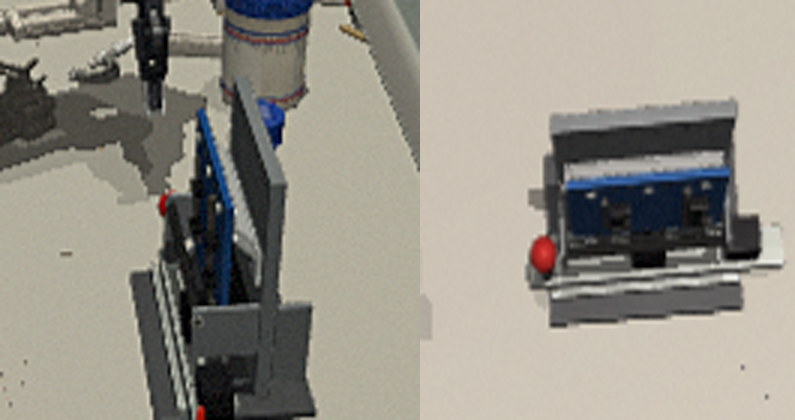

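```bash
python3 - <<'E'
from h import *
for n in('side','top'):
    c=snap(n);W=cloud(c);f=c['frame'].astype(int)
    m=(f[...,2]>90)&(f[...,0]<80)&(f[...,2]>f[...,1]+30)
    P=W[m];P=P[(P[:,2]>.2)&(P[:,2]<.26)&(P[:,0]>.55)&(P[:,0]<.66)&(P[:,1]>-.16)&(P[:,1]<.04)]
    print(n,len(P),np.sort(P[:,2])[-25:].round(4)[::4])
    # expected top-front edge rows for z=.224 & .229 vs image
    for z in(.224,.230,.248):print(z,proj(c,[[.6205,-.06,z],[.6205,-.13,z]]).round(1).ravel())
    for (u) in (proj(c,[[.6205,-.06,.224]])[0,0],proj(c,[[.6205,-.13,.224]])[0,0]):
        r=np.where(m[:,int(round(u))])[0];r=r[(r>150)&(r<260)];print(int(round(u)),r[:4])
E
```

```text
side 78 [0.2279 0.2282 0.2285 0.2287 0.2291 0.2295 0.2301]
0.224 [310.6 191.7 313.1 206. ]
0.23 [310.7 189.8 313.2 204.1]
0.248 [310.9 184.  313.5 198.2]
311 [188 189 190 191]
313 [195 196 197 198]
top 101 [0.2254 0.2257 0.2258 0.2265 0.2268 0.2279 0.2303]
0.224 [289.4 172.3 312.1 172.1]
0.23 [289.5 171.7 312.3 171.6]
0.248 [289.5 170.2 312.7 170. ]
289 [172 173]
312 [170 171]
```

The plate's top edge dropped about 23 mm to about 0.227 m, and the plate is upright to within about 0.01 rad. The slide is home, so I'll hand in.

```bash
python3 -c "
from h import *
print(order.hand_in())"
```

```text
the job is handed in; nothing more can be done
None
```

I handed the job in with the plate hanging upright on the cleat, the slide pushed in to its end stop, the arm clear of everything and the surrounding items untouched; hand-in gave no verdict, so I don't know how it was judged.

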